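Weigh two look-alike table weights and seat the heavier

ROBOT

A 6-joint arm with a two-finger parallel gripper is mounted at the origin on a cart in front of the work surface, level with it; the furniture and walls round the work are solid. World frame = base frame: x ahead of the robot, y to its left, z up, the work surface at z = 0. Lengths are in m, angles in rad, forces in N, time in s.
With the tool pointing down it reaches from about 0.4 to 0.825 m from the base axis. Payload 7 kg.
Tool frame: the origin (TCP) lies midway between the tips of the shut fingers; the grasp point (between the pads) lies behind it (hold_point_z is the z of the grasp point in the tool frame, in m); z points along the fingers, y is the line along which they close (so a half turn about z gives the same grasp; the last joint's range is limited). The gripper opens to 88 mm and grips with 3 to 60 N. Pads are 19 mm wide; open, the fingers measure 130 mm over their backs; the gripper's body (78 mm by 193 mm) begins 47 mm behind the grasp point.
Start: joints at [1.479, 0.359, 0.012, 0, -1.224, -0.288], TCP at [0.25, 0.627, 0.227] pointing down, gripper open.
Joint ranges: [-3.07, 3.07], [-1.43, 2.12], [-1.02, 1.25], [-3.03, 1.67], [-3.05, -0], [-3.03, 3.03]. Speed limits (rad/s): [2.39, 2.39, 3.01, 3.14, 3.14, 3.14].

INTERFACE

Orientations are given as a unit quaternion [w, x, y, z].
In Python, from station import get_state, camera, calibration, finish_job, hold_point_z gives the robot as it stands.
- The arm moves only by the tool send_rows, never from a script. Its argument "plan" is text: rows parted by semicolons, each of 4 numbers parted by spaces: the shift along the tool's x, y, z in cm, then the turn about the tool's z in units of 5 degrees (1.0 is 5 degrees). In form: x y z spin; .... A call has 1 to 12 rows; each row is the pose to reach, as a shift and turn from the pose commanded when the call began, along the tool's axes at that moment; what a row does not reach only later rows make up. A row lasts 1/8 s, in which the tool goes at most 62.5 mm and 10.7 degrees, less where a joint would pass 70% of its speed; a pose out of reach is approached as far as the arm can. A call with a gripper value outside its range is refused whole. "fingers" is the finger opening in cm, from 0 to 8.76, set as the call begins (left out, the last holds). The fingers move at their own pace and stop on an object; "grip_force" is the grip in N (left out, the last holds). Time passes only in rows, so rows that repeat a pose let the fingers close. It gives the time, the measured TCP pose, the force, the opening and the grip force at its end, in the units of the state.
- get_state(): the state, without advancing time (a new reading comes with each control period).
- camera(name): name is "side" or "top"; returns (picture, depth): 480x640x3 uint8, blue, green, red; 480x640 float32, m along the optical axis (not along the pixel's ray), 0 where there is no reading.
- calibration(name): a dict with "fx", "fy", "cx", "cy" (pixels), "R" (3x3) and "t" (3): a world point X has camera coordinates R X + t. Camera axes: x right, y down, z forward; pixel columns grow to the right and rows downward; lengths in m; the calibration is good to about 2 mm. A picture is of the moment at which its call begins. calibration takes no time and is no camera call.
- finish_job(): hands the job in; it is judged then, once.
The state is a dict: "time": time; "joints": joint angles; "qd": joint speeds; "effort": joint torques, N m; "position": TCP position; "tool_rot": TCP orientation; "wrist_force": force on the tool from outside, world axes, zero at the start; "ft_torque": the same for the moment, N m; "finger_gap": finger opening in m; "grasp_force": force on a finger pad.
Only numpy, scipy, OpenCV 4.12 (cv2) and the standard library are available. Lean on these libraries where they do the work, as an engineer would, in place of code of your own. Each camera call takes 0.05 s, during which the arm holds its last target. There are 200 camera calls.

TASK

The two look-alike wooden table weights have been mixed up. Set them gently on opposite pans of the balance and let go of both, so that the pans show which is heavier; then take the heavier one and seat it upright, right down in the round socket of the wooden stand (feel for the socket with light pressure), leaving the lighter one standing in its pan. Never press on the balance or the stand with more than 20 N, do not let a weight fall over, and leave the goods round about where they are.

Things in the scene. Friction and masses are not known exactly. Their poses are not given: they have to be found in the camera images.
- weight_a_center (a point): centre (half-way up, 36 mm over its underside) of one of two identical-looking turned dark wooden weights with a brass band, round, 72 mm tall, z along its axis. Foot 44 mm across up to 26 mm above the underside, then a neck, then a round grip knob 28 mm across from 42 to 66 mm above the underside. Mass 240 g.
- weight_b_center (a point): the same point of the other weight, same shape and look. Its mass is not known: between 144 and 384 g. If the two are within 5 % of each other, either counts as the heavier.
- balance: green counter balance, fixed: base 100 x 290 x 14 mm, centre column up to 76 mm; origin under its centre on the table, y along its beam towards the left pan, z up. Pans lie at y = +110 and -110 mm.
- pan_left_floor (a point): centre of the inner floor of the left brass pan (at balance y = +110 mm); round, about 66 mm across inside at the floor, rim 6 mm above the floor. It stays level, moves up and down only, 95 mm above the table when level. The point moves with the pan.
- pan_right_floor (a point): the same of the right pan, at balance y = -110 mm
- pan_left (a joint): height of the left pan over its level position, m, +0.012 (up stop) to -0.012 (down stop); the right pan moves by the opposite amount. The pans move freely but damped (24 N s/m in all): the heavier load sinks, in up to a few seconds if the loads are nearly alike. The stops are hard. Empty, they hang level at 0.
- stand: wooden stand, fixed, 96 x 154 x 16 mm; origin under its centre on the table, y along its length, z up. A pale plate 77 x 104 mm with one round socket fills its top and is set stiffly somewhere along y; it does not move under forces below 30 N. A seated weight's centre is 43 mm above the table; standing on the plate it is 52 mm.
- stand_top (a point): middle of the stand's top face, 16 mm above the table; axes as the stand's. The socket is 47 mm across with a 1.5 mm chamfer, 9 mm deep (floor 7 mm above the table). Its centre lies on this point's y line (x = 0) at an unmeasured y between -16 and +16 mm.
- case_aqua: aqua crochet glasses sleeve, 203 x 80 x 22 mm, origin under its centre; bystander
- case_sage: sage and pink crochet glasses sleeve, 208 x 91 x 25 mm, origin under its centre; bystander
- coasters_plum: round plum crochet coaster stack, 115 x 115 x 28 mm, origin under its centre; bystander
- hairtie_teal: teal flower hair tie on a brown card, 155 x 88 x 16 mm, origin under its centre; bystander
Not all that is in view belongs to the job. What is shaped like the part that bears weight_a_center but turquoise is not meant.

How it is judged:
On the way:
1. the two weights stand in opposite pans of the balance, both let go ((((horizontal distance between weight_a_center and pan_left_floor below 0.025 m and contact force between weight_a and pan_left above 0.5 N and angle between weight_a_center's own z axis and vertical below 0.1 rad) and (horizontal distance between weight_b_center and pan_right_floor below 0.025 m and contact force between weight_b and pan_right above 0.5 N and angle between weight_b_center's own z axis and vertical below 0.1 rad)) or ((horizontal distance between weight_b_center and pan_left_floor below 0.025 m and contact force between weight_b and pan_left above 0.5 N and angle between weight_b_center's own z axis and vertical below 0.1 rad) and (horizontal distance between weight_a_center and pan_right_floor below 0.025 m and contact force between weight_a and pan_right above 0.5 N and angle between weight_a_center's own z axis and vertical below 0.1 rad))) and contact force between each of weight_a, weight_b and the fingers below 0.05 N), for 0.4 s.
At the end, for the whole second after the job is handed in: The heavier weight (either one if they are within 5 %) stands upright (within 0.06 rad) in the socket of the stand, its centre under 45.5 mm above the stand's underside; the lighter one stands in a pan (within 25 mm of its centre, tilt under 0.1 rad); both are let go and at rest ((((z of weight_b_center in the frame of stand below 0.0455 m and horizontal distance between weight_b_center and stand below 0.022 m and angle between weight_b_center's own z axis and vertical below 0.06 rad and contact force between weight_b and stand above 0.5 N) and contact force between weight_b and stand above 2.23668 N and ((horizontal distance between weight_a_center and pan_left_floor below 0.025 m and contact force between weight_a and pan_left above 0.5 N and angle between weight_a_center's own z axis and vertical below 0.1 rad) or (horizontal distance between weight_a_center and pan_right_floor below 0.025 m and contact force between weight_a and pan_right above 0.5 N and angle between weight_a_center's own z axis and vertical below 0.1 rad))) or ((z of weight_a_center in the frame of stand below 0.0455 m and horizontal distance between weight_a_center and stand below 0.022 m and angle between weight_a_center's own z axis and vertical below 0.06 rad and contact force between weight_a and stand above 0.5 N) and ((horizontal distance between weight_b_center and pan_left_floor below 0.025 m and contact force between weight_b and pan_left above 0.5 N and angle between weight_b_center's own z axis and vertical below 0.1 rad) or (horizontal distance between weight_b_center and pan_right_floor below 0.025 m and contact force between weight_b and pan_right above 0.5 N and angle between weight_b_center's own z axis and vertical below 0.1 rad)) and contact force between weight_b and pan_left below 2.47212 N and contact force between weight_b and pan_right below 2.47212 N)) and contact force between each of weight_a, weight_b and the fingers below 0.05 N and linear speed of each of weight_a, weight_b below 0.01 m/s); the robot touches nothing.
It fails at once if a weight or the gripper presses on a pan or the balance with more than 20 N (contact force between any of weight_a, weight_b, the arm, the fingers and balance above 20 N).
It fails at once if a weight or the gripper presses on the stand with more than 20 N (contact force between any of weight_a, weight_b, the arm, the fingers and stand above 20 N).
It fails at once if a weight falls over (tilts more than 0.6 rad) (angle between any of weight_a_center, weight_b_center's own z axis and vertical above 0.6 rad).
It fails at once if one of the goods round about is moved more than 20 mm (distance of any of case_aqua, case_sage, coasters_plum, hairtie_teal from where it was at the start of the episode above 0.02 m).
It also fails if it takes over 72 s, if anything falls off the work surface, if the arm or the gripper's body presses on something with over 40 N, if the wrist force passes 120 N, or if a joint passes its speed limit or range.

## Working session

There is one attempt and no reset: what is moved stays moved. The work goes in short steps, Python scripts to look and compute and a tool call to move; the robot and the scene stay as the last step left them, time stands still between calls to the robot, and variables do not carry over. Pictures are saved under pics/ and viewed, at most 10 in all, crops included, and the job is handed in when it is done.

Besides the shell and the picture viewer there is one more tool, called after "Emit:" by a JSON object that holds its "fn" and its "kwargs". send_rows: Moves the arm, as the interface text tells. Its arguments: {"type":"object","properties":{"plan":{"type":"string"},"fingers":{"type":"number"},"grip_force":{"type":"number"}},"required":["plan"]}

```bash
ls; mkdir -p pics; python3 - <<'E'
from station import *
import cv2,numpy as np
print(get_state(),hold_point_z)
for n in("top","side"):
    p,d=camera(n);cv2.imwrite(f"pics/{n}0.png",p);np.save(f"pics/{n}0.npy",d);c=calibration(n);print(n,c)
E
```

```text
pics
{'time': 0.0, 'joints': array([ 1.47911037e+00,  3.59383533e-01,  1.10633168e-02, -3.96657245e-04,
       -1.22407663e+00, -2.88092196e-01]), 'qd': array([ 5.00259757e-04,  1.14113470e-03, -1.13439422e-03, -2.90839859e-04,
       -1.34207132e-05,  2.46995316e-04]), 'effort': array([-8.58264157e-04, -5.82719421e+01,  2.93044227e+01,  6.99798077e+00,
        6.82516897e-03, -1.62788510e-04]), 'position': array([0.2500651 , 0.62644549, 0.2256184 ]), 'tool_rot': array([ 8.14686396e-04,  9.82012095e-01, -1.88816235e-01, -1.07112440e-04]), 'wrist_force': array([0.13453601, 0.33158936, 0.1197116 ]), 'ft_torque': array([-0.0383923 , -0.00987576,  0.05341223]), 'grasp_force': 0.0, 'finger_gap': 0.08747032243003917} -0.0188
top {'fx': 612.6008874124191, 'fy': 612.6008874124191, 'cx': 322.6598373649241, 'cy': 244.77952642344502, 'R': array([[ 0.24731746, -0.96893144,  0.002437  ],
       [-0.91622054, -0.23467993, -0.32475415],
       [ 0.31523643,  0.07808454, -0.94579533]]), 't': array([-0.20537888,  0.49500207,  1.55424423])}
side {'fx': 622.3617052501947, 'fy': 622.3617052501947, 'cx': 313.4458052834824, 'cy': 236.52941430425778, 'R': array([[ 0.99931166,  0.03448835, -0.0136657 ],
       [ 0.00975844, -0.59978675, -0.80010038],
       [-0.03579065,  0.79941629, -0.59971045]]), 't': array([-0.51168797,  0.03465871,  1.43302453])}
```

View pics/top0.png

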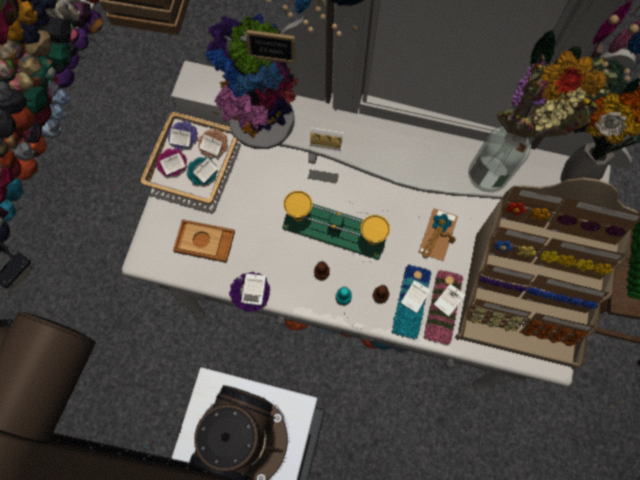

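View pics/side0.png

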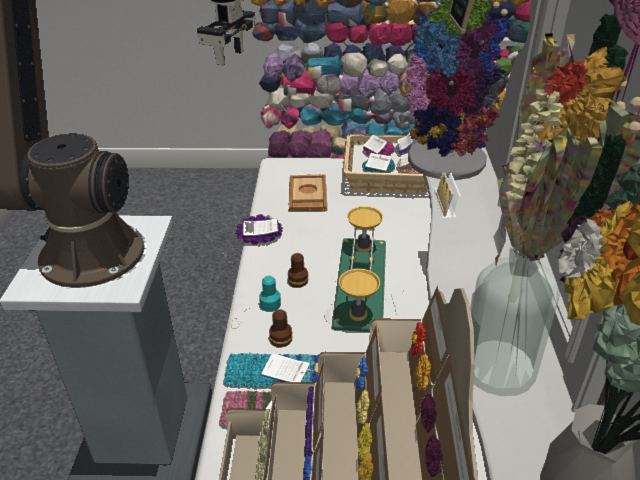

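The dark candidates for a weight in the top view are at (321,270) and (381,294). The look-alike at (344,296) is turquoise, so it is out. In the side view the weights are at (298,270) and (280,328), with the turquoise one at (269,293). The pans are at top (298,205) and (375,229), and the stand is at (204,241) with its socket near (201,240).

```bash
cat > h.py <<'E'
from station import *
import cv2,numpy as np
def ray(n,px,z):
    c=calibration(n);R=np.array(c["R"]);o=-R.T@c["t"]
    d=R.T@np.array([(px[0]-c["cx"])/c["fx"],(px[1]-c["cy"])/c["fy"],1]);return o+d*(z-o[2])/d[2]
def proj(n,X):
    c=calibration(n);v=np.array(c["R"])@X+c["t"];return np.array([c["fx"]*v[0]/v[2]+c["cx"],c["fy"]*v[1]/v[2]+c["cy"]])
def cloud(n,d):
    c=calibration(n);v,u=np.indices(d.shape);P=np.stack([(u-c["cx"])/c["fx"]*d,(v-c["cy"])/c["fy"]*d,d],-1)
    return (P-np.array(c["t"]))@np.array(c["R"])
def blobs(m,lo,box):
    x0,y0,x1,y1=box;k=np.zeros(m.shape,np.uint8);k[y0:y1,x0:x1]=m[y0:y1,x0:x1]
    n,l,s,c=cv2.connectedComponentsWithStats(k);return [(c[i],s[i],l==i) for i in range(1,n) if s[i][4]>=lo]
E
python3 - <<'E'
from h import *
np.set_printoptions(precision=4,suppress=True)
box={"top":((300,255,400,312),(270,180,400,250),(165,210,245,270)),"side":((255,245,315,350),(330,200,390,300),(285,170,332,215))}
for n in box:
    p=cv2.imread(f"pics/{n}0.png");d=np.load(f"pics/{n}0.npy");W=cloud(n,d)
    h=cv2.cvtColor(p,cv2.COLOR_BGR2HSV);b,g,r=[p[...,i].astype(int) for i in range(3)]
    m=((h[...,0]<18)&(h[...,1]>60)&(h[...,2]<150)).astype(np.uint8)
    for c,s,k in blobs(m,60,box[n][0]):print(n,"weight",c,s,"z36",ray(n,c,.036),"zrange",np.percentile(W[k][:,2],[2,98]), "top pts",np.median(W[k&(W[...,2]>.066)],0))
    m=((h[...,0]>12)&(h[...,0]<32)&(h[...,1]>130)&(h[...,2]>120)).astype(np.uint8)
    for c,s,k in blobs(m,100,box[n][1]):
        (e,a,t)=cv2.fitEllipse(max(cv2.findContours(k.astype(np.uint8),0,1)[0],key=len));print(n,"pan",e,a,ray(n,e,.099),np.median(W[k],0))
    x0,y0,x1,y1=box[n][2];cv2.imwrite(f"pics/st_{n}.png",cv2.resize(p[y0:y1,x0:x1],None,fx=5,fy=5,interpolation=2))
    x0,y0,x1,y1=box[n][0];cv2.imwrite(f"pics/w_{n}.png",cv2.resize(p[y0:y1,x0:x1],None,fx=4,fy=4,interpolation=2))
    m=((h[...,0]<25)&(h[...,1]>70)&(h[...,2]>50)).astype(np.uint8)
    for c,s,k in blobs(m,200,box[n][2]):
        q=cv2.minAreaRect(max(cv2.findContours(k.astype(np.uint8),0,1)[0],key=len));print(n,"stand",q,np.array([ray(n,x,.016) for x in cv2.boxPoints(q)]),ray(n,q[0],.016))
a=cv2.imread("pics/st_top.png");b=cv2.imread("pics/st_side.png");c=cv2.imread("pics/w_top.png")
H=max(a.shape[0],b.shape[0]+c.shape[0]);o=np.zeros((H,a.shape[1]+c.shape[1],3),np.uint8)
o[:a.shape[0],:a.shape[1]]=a;o[:b.shape[0],a.shape[1]:a.shape[1]+b.shape[1]]=b;o[b.shape[0]:b.shape[0]+c.shape[0],a.shape[1]:]=c
cv2.imwrite("pics/crop1.png",o);print(o.shape)
E
```

```text
top weight [321.375  270.5769] [314 262  16  18 208] z36 [ 0.4735 -0.0874  0.036 ] zrange [0.0103 0.0771] top pts [ 0.4765 -0.0878  0.0711]
top weight [380.7143 293.8714] [373 285  16  18 210] z36 [ 0.4499 -0.2576  0.036 ] zrange [0.0094 0.0782] top pts [ 0.4524 -0.2571  0.0721]
top pan (297.46173095703125, 203.7714385986328) (25.313751220703125, 27.265052795410156) [0.6219 0.0174 0.099 ] [0.6235 0.0181 0.0952]
top pan (374.7147216796875, 228.44544982910156) (26.164831161499023, 28.115238189697266) [ 0.6042 -0.2009  0.099 ] [ 0.6053 -0.2012  0.0955]
top stand ((203.4807586669922, 240.09616088867188), (56.67756271362305, 33.73197555541992), 11.309932708740234) [[0.4313 0.3287 0.016 ]
 [0.5295 0.3426 0.016 ]
 [0.5364 0.1806 0.016 ]
 [0.4387 0.1698 0.016 ]] [0.4835 0.2551 0.016 ]
side weight [297.1827 269.0741] [288 253  20  30 405] z36 [ 0.4815 -0.0972  0.036 ] zrange [0.0124 0.0706] top pts [ 0.4814 -0.0941  0.0685]
side weight [279.8943 326.9883] [270 309  22  33 511] z36 [ 0.4581 -0.2688  0.036 ] zrange [0.013  0.0698] top pts [ 0.459  -0.2665  0.0683]
side pan (364.39794921875, 216.52902221679688) (19.341567993164062, 33.80068588256836) [0.6244 0.0087 0.099 ] [0.6247 0.0188 0.0921]
side pan (359.0272521972656, 281.9592590332031) (26.32286262512207, 40.14164352416992) [ 0.6075 -0.2086  0.099 ] [ 0.6079 -0.2011  0.0924]
side stand ((307.5, 193.0), (36.0, 37.0), 90.0) [[0.436  0.3174 0.016 ]
 [0.5348 0.3186 0.016 ]
 [0.5379 0.1494 0.016 ]
 [0.4472 0.1481 0.016 ]] [0.4891 0.2298 0.016 ]
(453, 800, 3)
```

View pics/crop1.png

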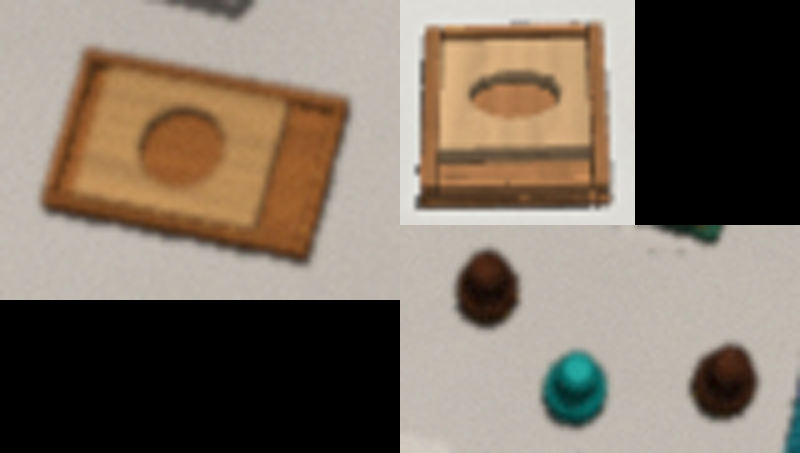

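The crop confirms two dark wooden weights, in the crop's lower right, with the turquoise decoy between them. The socket rim is centred near top px (201.4,239.4) and side px (308,189). My estimates are weight 1 ≈ (0.481,-0.089), weight 2 ≈ (0.458,-0.257), left pan ≈ (0.6235,0.0175) and right pan ≈ (0.606,-0.201), all in world metres. The pan spacing comes to 0.219 m, against 0.220 m given.

Emit:
{"fn": "send_rows", "kwargs": {"plan": "48 57.9 1 13.6;48 57.9 1 13.6;48 57.9 1 13.6;48 57.9 1 13.6;48 57.9 1 13.6;48 57.9 1 13.6;48 57.9 1 13.6;48 57.9 1 13.6;48 57.9 1 13.6;48 57.9 1 13.6;48 57.9 1 13.6;48 57.9 1 13.6", "fingers": 5.4, "grip_force": 15}}

```text
time: 1.6
position: [0.4809, -0.0888, 0.2167]
tool_rot: [-0.0, 0.709, -0.706, 0.0]
wrist_force: [1.1, 0.3, -0.1]
finger_gap: 0.054
grasp_force: 0.0
```

```bash
python3 - <<'E'
from h import *
np.set_printoptions(precision=4,suppress=True)
for n,box in(("top",(170,215,230,265)),("side",(285,170,332,208))):
    p=cv2.imread(f"pics/{n}0.png");x0,y0,x1,y1=box
    # socket: darker than pale plate, connected blob enclosed
    h=cv2.cvtColor(p,cv2.COLOR_BGR2HSV); pale=((h[...,2]>165)&(h[...,1]>60)&(h[...,1]<150)).astype(np.uint8)
    L=np.zeros_like(pale);L[y0:y1,x0:x1]=pale[y0:y1,x0:x1]
    cs,hi=cv2.findContours(L,cv2.RETR_CCOMP,1)
    for i,c in enumerate(cs):
        if cv2.contourArea(c)>40: print(n,hi[0][i][3],cv2.contourArea(c),cv2.boundingRect(c),(e:=cv2.fitEllipse(c))[0],e[1],ray(n,e[0],.016))
print(get_state()["position"],get_state()["joints"])
print("px top/side for (0.485,0.255,.016)",proj("top",[.485,.255,.016]),proj("side",[.485,.255,.016]),"turq",ray("top",(344,291),.06))
E
```

```text
top -1 832.0 (180, 225, 41, 30) (200.39328002929688, 239.2903594970703) (27.58379554748535, 41.89881134033203) [0.4837 0.2642 0.016 ]
top 2 276.5 (191, 230, 21, 19) (200.81390380859375, 238.69744873046875) (17.74840545654297, 19.999046325683594) [0.4856 0.2636 0.016 ]
side -1 76.0 (293, 203, 30, 4) (305.9210510253906, 204.4792938232422) (3.324585437774658, 35.83647155761719) [0.4874 0.1773 0.016 ]
side -1 578.5 (292, 178, 31, 22) (307.042724609375, 188.2841033935547) (23.489810943603516, 34.774662017822266) [0.487  0.2521 0.016 ]
side 6 80.0 (298, 183, 20, 9) (307.92718505859375, 187.0391082763672) (8.364319801330566, 18.931745529174805) [0.489  0.2582 0.016 ]
[ 0.4809 -0.0888  0.2167] [ 0.2202  0.0562 -0.4012 -0.0001 -1.1129 -0.2159]
px top/side for (0.485,0.255,.016) [203.6874 239.625 ] [306.315 187.683] turq [ 0.4269 -0.1611  0.06  ]
```

Emit:
{"fn": "send_rows", "kwargs": {"plan": "0 0 5 0;0 0 10 0;0 0 12 0;0 0 14 0;0 0 16 0;0 0 17.5 0;0 0 18 0;0 0 18 0"}}

```text
time: 2.6
position: [0.4806, -0.0868, 0.0365]
tool_rot: [0.0, 0.709, -0.706, -0.0]
wrist_force: [-0.1, 0.0, -0.4]
finger_gap: 0.0537
grasp_force: 0.0
```

```bash
python3 - <<'E'
from h import *
a,_=camera("top");b,_=camera("side")
a=cv2.resize(a[230:310,290:410],None,fx=4,fy=4,interpolation=2);b=cv2.resize(b[235:355,250:330],None,fx=4,fy=4,interpolation=2)
o=np.zeros((480,800,3),np.uint8);o[:320,:480]=a;o[:,480:]=b;cv2.imwrite("pics/g1.png",o)
E
```

```text
(no output)
```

View pics/g1.png

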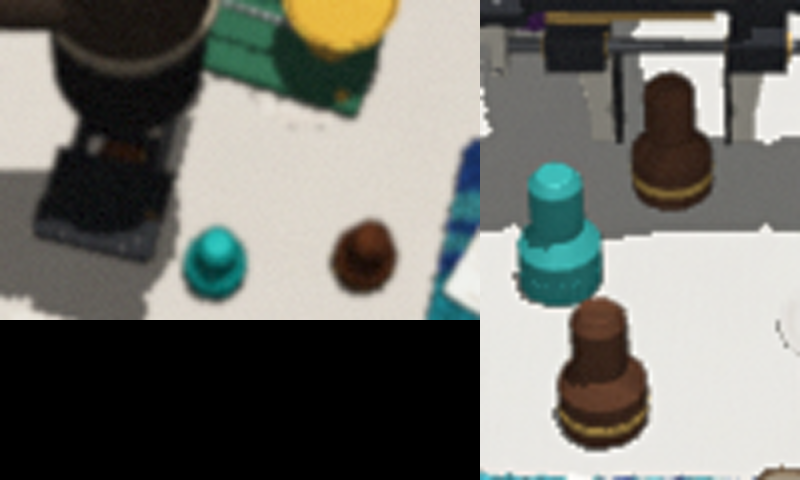

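The open fingers straddle the far dark weight, centred on it between the pads (crop ~(670,110)). The turquoise one is clear of the gripper. Closing.

Emit:
{"fn": "send_rows", "kwargs": {"plan": "0 0 0 0;0 0 0 0;0 0 0 0;0 0 0 0;0 0 0 0", "fingers": 2, "grip_force": 20}}

```text
time: 3.32
position: [0.4805, -0.0868, 0.0366]
tool_rot: [0.0, 0.709, -0.706, -0.0]
wrist_force: [-2.2, 0.3, 3.3]
finger_gap: 0.0276
grasp_force: 20.0
```

```bash
python3 -c "
from station import *
s=get_state();print(s['position'],s['finger_gap'],s['grasp_force'],s['wrist_force'])"
```

```text
[ 0.48052699 -0.0868053   0.03663486] 0.027631708755323038 20.00011275158613 [-2.21685406  0.25537582  3.25899416]
```

Emit:
{"fn": "send_rows", "kwargs": {"plan": "0 0 -1 0;0 0 -3 0;0 0 -8 0;0 0 -14 0;-5 -7 -14 0;-10.5 -14.3 -14 0;-10.5 -14.3 -14 0;-10.5 -14.3 -14 0;-10.5 -14.3 -14 0;-10.5 -14.3 -14 0"}}

```text
time: 4.58
position: [0.6225, 0.0183, 0.1769]
tool_rot: [-0.0, 0.708, -0.706, -0.0]
wrist_force: [0.4, -0.5, -3.4]
finger_gap: 0.0276
grasp_force: 20.0
```

```bash
python3 - <<'E'
from h import *
a,_=camera("top");b,d=camera("side")
W=cloud("side",d);h=cv2.cvtColor(b,cv2.COLOR_BGR2HSV)
m=((h[...,0]<18)&(h[...,1]>60)&(h[...,2]<150)).astype(np.uint8)
for c,s,k in blobs(m,60,(320,120,400,260)):print(c,s,np.median(W[k],0),ray("side",c,.166))
a=cv2.resize(a[160:260,260:400],None,fx=3,fy=3,interpolation=2);b=cv2.resize(b[140:260,310:400],None,fx=4,fy=4,interpolation=2)
o=np.zeros((480,780,3),np.uint8);o[:300,:420]=a;o[:,420:]=b;cv2.imwrite("pics/g2.png",o)
E
```

```text
[372.83083832 185.81437126] [350 170  50  31 668] [0.63094049 0.007377   0.16460484] [0.64061176 0.02784499 0.166     ]
[322.54225352 199.6971831 ] [320 185   7  26 142] [0.52737406 0.20750908 0.01017622] [ 0.53416053 -0.02744018  0.166     ]
```

View pics/g2.png

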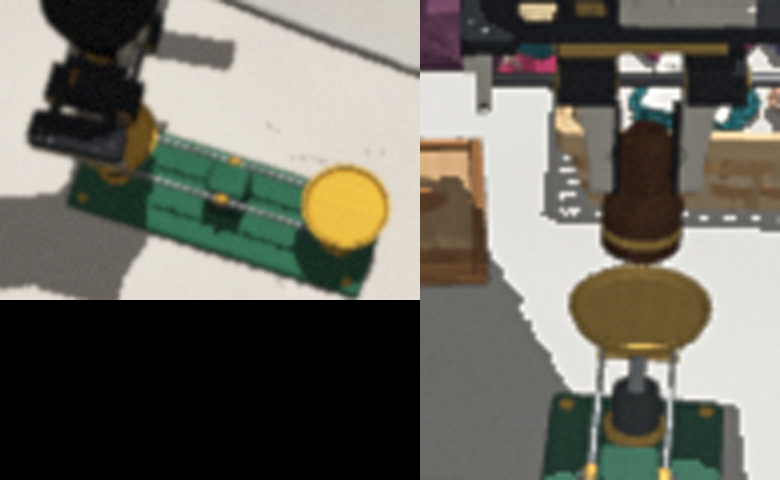

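The weight hangs upright in the gripper. In the side crop it is at x≈642, right over the pan at x≈640.

```bash
python3 -c "
from h import *
print(ray('side',(365.5,205.5),.142)+[0,.022,0]); s=get_state();print(s['wrist_force'],s['position'])"
```

```text
[0.62453234 0.00990157 0.142     ]
[ 0.49365251 -0.58413959 -3.01096839] [0.62277053 0.01822849 0.17716314]
```

Emit:
{"fn": "send_rows", "kwargs": {"plan": "0 0 2 0;0 0 4 0;0 0 4.5 0;0 0 4.7 0;0 0 4.9 0;0 0 5.1 0;0 0 5.3 0;0 0 5.5 0;0 0 5.6 0;0 0 5.6 0"}}

```text
time: 5.92
position: [0.6231, 0.0188, 0.1204]
tool_rot: [0.0, 0.709, -0.706, -0.0]
wrist_force: [-0.0, 0.8, -2.4]
finger_gap: 0.027
grasp_force: 20.0
```

Emit:
{"fn": "send_rows", "kwargs": {"plan": "0 0 0.1 0;0 0 0.2 0;0 0 0.2 0"}}

```text
time: 6.3
position: [0.6234, 0.0188, 0.1196]
tool_rot: [-0.0, 0.709, -0.705, 0.0]
wrist_force: [-3.7, -0.1, 5.1]
finger_gap: 0.0273
grasp_force: 20.0
```

Contact with the pan at its stop, at about 7 N. Releasing slowly.

Emit:
{"fn": "send_rows", "kwargs": {"plan": "0 0 0 0;0 0 0 0;0 0 0 0;0 0 0 0;0 0 -2 0;0 0 -6 0;0 0 -7 0;0 0 -8 0", "fingers": 5.4}}

```text
time: 7.3
position: [0.6231, 0.0189, 0.1988]
tool_rot: [-0.0, 0.709, -0.706, -0.0]
wrist_force: [0.5, 0.2, -0.5]
finger_gap: 0.0545
grasp_force: 0.0
```

```bash
python3 - <<'E'
from h import *
b,d=camera("side");print(get_state()["position"])
cv2.imwrite("pics/g3.png",cv2.resize(b[140:300,310:430],None,fx=3,fy=3,interpolation=2))
E
```

```text
[0.62358063 0.01882778 0.19997734]
```

View pics/g3.png

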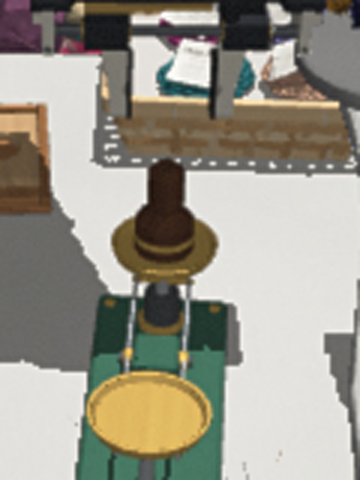

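Weight 1 stands upright in the sunken left pan (crop (165,220)), and the right pan has risen. Now weight 2.

Emit:
{"fn": "send_rows", "kwargs": {"plan": "27.6 16.5 0 0;27.6 16.5 0 0;27.6 16.5 0 0;27.6 16.5 0 0;27.6 16.5 0 0;27.6 16.5 5 0;27.6 16.5 9 0;27.6 16.5 12 0;27.6 16.5 14.5 0;27.6 16.5 16 0;27.6 16.5 16.3 0;27.6 16.5 16.3 0"}}

```text
time: 8.85
position: [0.4598, -0.2579, 0.036]
tool_rot: [-0.0, 0.709, -0.706, 0.0]
wrist_force: [0.5, -0.4, -0.1]
finger_gap: 0.0538
grasp_force: 0.0
```

Emit:
{"fn": "send_rows", "kwargs": {"plan": "0 0 0 0;0 0 0 0;0 0 0 0;0 0 0 0;0 0 0 0;0 0 0 0", "fingers": 2, "grip_force": 20}}

```text
time: 9.6
position: [0.4584, -0.2579, 0.0359]
tool_rot: [0.001, 0.709, -0.706, -0.001]
wrist_force: [-4.5, 0.2, 6.4]
finger_gap: 0.0271
grasp_force: 20.4
```

Emit:
{"fn": "send_rows", "kwargs": {"plan": "0 0 -1 0;0 0 -3 0;0 0 -8 0;0 0 -13 0;-2 -5 -15 0;-5.7 -10 -15 0;-5.7 -14.7 -15 0;-5.7 -14.7 -15 0;-5.7 -14.7 -15 0;-5.7 -14.7 -15 0;-5.7 -14.7 -15 0"}}

```text
time: 10.98
position: [0.6056, -0.2005, 0.1862]
tool_rot: [-0.0, 0.708, -0.706, 0.0]
wrist_force: [-0.2, -0.9, -1.8]
finger_gap: 0.0276
grasp_force: 20.0
```

```bash
python3 - <<'E'
from h import *
b,d=camera("side");s=get_state();print(s["position"],s["wrist_force"])
cv2.imwrite("pics/g4.png",cv2.resize(b[140:320,300:430],None,fx=3,fy=3,interpolation=2))
E
```

```text
[ 0.60572284 -0.2004862   0.18616708] [ 0.46069028 -0.69574591 -1.51944216]
```

View pics/g4.png

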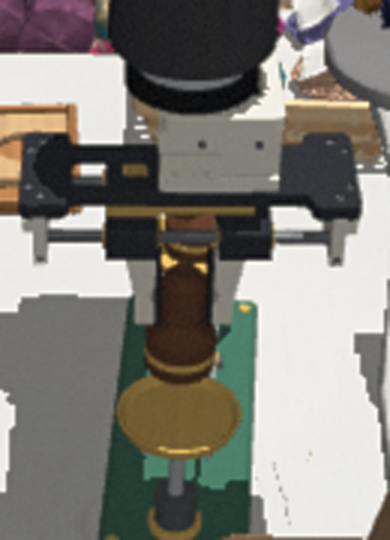

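Weight 2 is upright and centred over the right pan (crop x 180 against 179). Lowering.

Emit:
{"fn": "send_rows", "kwargs": {"plan": "0 0 2 0;0 0 3.5 0;0 0 4 0;0 0 4.1 0;0 0 4.2 0;0 0 4.3 0;0 0 4.3 0"}}

```text
time: 11.9
position: [0.6065, -0.2003, 0.143]
tool_rot: [-0.0, 0.709, -0.706, 0.0]
wrist_force: [0.5, -0.4, -0.7]
finger_gap: 0.0274
grasp_force: 20.0
```

Emit:
{"fn": "send_rows", "kwargs": {"plan": "0 0 0.1 0;0 0 0.1 0"}}

```text
time: 12.15
position: [0.6065, -0.2003, 0.1419]
tool_rot: [-0.0, 0.709, -0.706, 0.0]
wrist_force: [-0.5, 0.8, 1.7]
finger_gap: 0.0275
grasp_force: 20.0
```

Emit:
{"fn": "send_rows", "kwargs": {"plan": "0 0 0 0;0 0 0 0;0 0 0 0;0 0 0 0;0 0 -1.5 0;0 0 -5 0;0 0 -8 0;0 0 -8 0;0 0 -8 0;0 0 -8 0;0 0 -8 0;0 0 -8 0", "fingers": 5.4}}

```text
time: 13.65
position: [0.6061, -0.2002, 0.2211]
tool_rot: [0.0, 0.709, -0.706, -0.0]
wrist_force: [-0.3, 0.8, -0.7]
finger_gap: 0.0542
grasp_force: 0.0
```

```bash
python3 - <<'E'
from h import *
b,d=camera("side");a,d2=camera("top");s=get_state();print(s["position"],s["wrist_force"],s["time"])
for n,p,D,box in(("side",b,d,(330,200,400,310)),("top",a,d2,(270,180,400,250))):
    W=cloud(n,D);h=cv2.cvtColor(p,cv2.COLOR_BGR2HSV)
    m=((h[...,0]>12)&(h[...,0]<32)&(h[...,1]>130)&(h[...,2]>80)).astype(np.uint8)
    for c,s,k in blobs(m,40,box):print(n,c,s[4],np.percentile(W[k][:,2],[25,50,75,90]))
cv2.imwrite("pics/g5.png",cv2.resize(b[140:320,300:430],None,fx=3,fy=3,interpolation=2))
E
```

```text
[ 0.6061705  -0.20021927  0.22134495] [-0.94567334  0.43434358 -0.86767042] 13.75
side [362.51572327 224.52830189] 318 [0.07898433 0.08094042 0.08467833 0.09212657]
side [358.72007722 281.06177606] 518 [0.10344892 0.10537295 0.10881739 0.11425199]
top [302.72727273 208.6969697 ] 264 [0.0802192  0.08407568 0.0875557  0.09424352]
top [372.60747664 237.26168224] 107 [0.10333438 0.10680972 0.11062219 0.11384709]
```

View pics/g5.png

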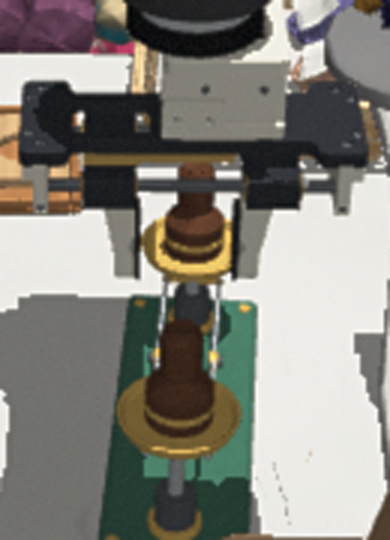

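Both weights stand free in their pans. The left pan is low (~0.082 m) and the right is high (~0.107 m). I'll wait and check again, in case the weights are close and the pans are slow.

Emit:
{"fn": "send_rows", "kwargs": {"plan": "0 0 0 0;0 0 0 0;0 0 0 0;0 0 0 0;0 0 0 0;0 0 0 0;0 0 0 0;0 0 0 0;0 0 0 0;0 0 0 0;0 0 0 0;0 0 0 0"}}

```text
time: 15.25
position: [0.6062, -0.2002, 0.2216]
tool_rot: [0.0, 0.709, -0.706, -0.0]
wrist_force: [-0.0, -0.6, -0.1]
finger_gap: 0.0542
grasp_force: 0.0
```

Emit:
{"fn": "send_rows", "kwargs": {"plan": "0 0 0 0;0 0 0 0;0 0 0 0;0 0 0 0;0 0 0 0;0 0 0 0;0 0 0 0;0 0 0 0;0 0 0 0;0 0 0 0;0 0 0 0;0 0 0 0"}}

```text
time: 16.75
position: [0.6062, -0.2002, 0.2216]
tool_rot: [-0.0, 0.709, -0.706, -0.0]
wrist_force: [0.6, 0.2, -0.4]
finger_gap: 0.0538
grasp_force: 0.0
```

```bash
python3 - <<'E'
from h import *
b,d=camera("side");n="side"
W=cloud(n,d);h=cv2.cvtColor(b,cv2.COLOR_BGR2HSV)
m=((h[...,0]>12)&(h[...,0]<32)&(h[...,1]>130)&(h[...,2]>80)).astype(np.uint8)
for c,s,k in blobs(m,40,(330,200,400,310)):print(n,c,s[4],np.percentile(W[k][:,2],[25,50,75,90]))
E
```

```text
side [362.59190031 224.57632399] 321 [0.07911399 0.0810455  0.08489922 0.09244534]
side [358.78488372 281.08527132] 516 [0.10335758 0.1051125  0.10902643 0.11430608]
```

The readings are unchanged, so the left weight (weight 1) is heavier. Fetching it.

Emit:
{"fn": "send_rows", "kwargs": {"plan": "-21.9 -1.7 0 0;-21.9 -1.7 0 0;-21.9 -1.7 0 0;-21.9 -1.7 0 0;-21.9 -1.7 0 0;-21.9 -1.7 4 0;-21.9 -1.7 7 0;-21.9 -1.7 9 0;-21.9 -1.7 9.8 0;-21.9 -1.7 10.1 0;-21.9 -1.7 10.1 0"}}

```text
time: 18.18
position: [0.6227, 0.0187, 0.1213]
tool_rot: [-0.0, 0.709, -0.706, 0.0]
wrist_force: [0.7, -0.0, 0.4]
finger_gap: 0.0543
grasp_force: 0.0
```

Emit:
{"fn": "send_rows", "kwargs": {"plan": "0 0 0 0;0 0 0 0;0 0 0 0;0 0 0 0;0 0 0 0;0 0 0 0", "fingers": 2, "grip_force": 20}}

```text
time: 18.92
position: [0.6225, 0.0189, 0.1209]
tool_rot: [-0.0, 0.709, -0.706, 0.0]
wrist_force: [0.2, 0.8, 2.7]
finger_gap: 0.0272
grasp_force: 20.0
```

Emit:
{"fn": "send_rows", "kwargs": {"plan": "0 0 -0.2 0;0 0 -0.4 0;0 0 -0.6 0;0 0 -0.9 0;0 0 -1.2 0;0 0 -1.5 0;0 0 -1.8 0;0 0 -2.1 0;0 0 -2.4 0;0 0 -2.8 0;0 0 -5 0;0 0 -8 0"}}

```text
time: 20.42
position: [0.6217, 0.0187, 0.2004]
tool_rot: [0.001, 0.709, -0.706, -0.001]
wrist_force: [0.6, -0.7, -2.0]
finger_gap: 0.0277
grasp_force: 20.0
```

Emit:
{"fn": "send_rows", "kwargs": {"plan": "-24.3 13.5 0 0;-24.3 13.5 0 0;-24.3 13.5 0 0;-24.3 13.5 0 0;-24.3 13.5 0 0;-24.3 13.5 3 0;-24.3 13.5 7 0;-24.3 13.5 10 0;-24.3 13.5 12 0;-24.3 13.5 13.3 0;-24.3 13.5 13.3 0"}}

```text
time: 21.8
position: [0.486, 0.2609, 0.067]
tool_rot: [0.001, 0.709, -0.706, 0.0]
wrist_force: [0.0, 0.6, -1.6]
finger_gap: 0.0271
grasp_force: 20.0
```

```bash
python3 - <<'E'
from h import *
s=get_state();print(s["position"],s["wrist_force"])
a,_=camera("top");b,_=camera("side")
a=cv2.resize(a[205:275,160:250],None,fx=4,fy=4,interpolation=2);b=cv2.resize(b[150:220,270:350],None,fx=5,fy=5,interpolation=2)
o=np.zeros((350,760,3),np.uint8);o[:280,:360]=a;o[:,360:]=b;cv2.imwrite("pics/g6.png",o)
print(proj("side",[.487,.262,.016]),proj("top",[.487,.262,.016]))
E
```

```text
[0.48602341 0.26092553 0.06700067] [ 0.00246637  0.62571696 -1.64458316]
[307.20237336 186.24004122] [201.52058215 238.38580471]
```

View pics/g6.png

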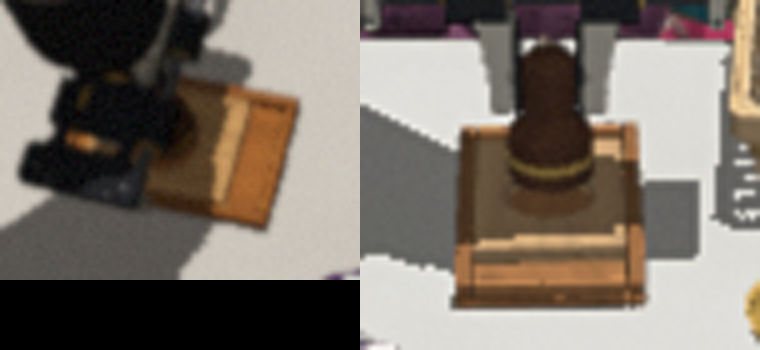

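The weight hangs directly over the socket in the side crop (both x≈550). Lowering to feel.

Emit:
{"fn": "send_rows", "kwargs": {"plan": "0 0 0.5 0;0 0 0.8 0;0 0 1 0;0 0 1.1 0;0 0 1.2 0;0 0 1.2 0"}}

```text
time: 22.65
position: [0.4863, 0.2613, 0.0555]
tool_rot: [0.0, 0.709, -0.706, 0.0]
wrist_force: [0.2, -0.3, -2.5]
finger_gap: 0.0274
grasp_force: 20.0
```

Emit:
{"fn": "send_rows", "kwargs": {"plan": "0 0 0.05 0;0 0 0.1 0;0 0 0.1 0"}}

```text
time: 23.02
position: [0.4863, 0.2613, 0.0546]
tool_rot: [0.0, 0.709, -0.706, -0.0]
wrist_force: [-0.0, -0.3, -2.7]
finger_gap: 0.0271
grasp_force: 20.0
```

Emit:
{"fn": "send_rows", "kwargs": {"plan": "0 0 0.05 0;0 0 0.1 0;0 0 0.1 0"}}

```text
time: 23.4
position: [0.4862, 0.2612, 0.0535]
tool_rot: [0.0, 0.709, -0.706, -0.0]
wrist_force: [-0.4, 0.6, -2.4]
finger_gap: 0.0273
grasp_force: 20.0
```

Emit:
{"fn": "send_rows", "kwargs": {"plan": "0 0 0.05 0;0 0 0.1 0;0 0 0.1 0"}}

```text
time: 23.78
position: [0.4864, 0.2614, 0.0528]
tool_rot: [-0.0, 0.709, -0.706, 0.0]
wrist_force: [-1.2, -0.6, 0.7]
finger_gap: 0.0272
grasp_force: 20.0
```

Emit:
{"fn": "send_rows", "kwargs": {"plan": "0 0 0.05 0;0 0 0.05 0"}}

```text
time: 24.02
position: [0.4865, 0.2616, 0.0525]
tool_rot: [-0.0, 0.709, -0.706, 0.0]
wrist_force: [-1.2, 1.0, 5.5]
finger_gap: 0.0272
grasp_force: 20.0
```

Emit:
{"fn": "send_rows", "kwargs": {"plan": "0 0 0.05 0;0 0 0.05 0"}}

```text
time: 24.28
position: [0.4866, 0.2618, 0.0523]
tool_rot: [-0.001, 0.709, -0.706, 0.0]
wrist_force: [-3.6, 1.1, 8.9]
finger_gap: 0.0273
grasp_force: 20.0
```

Emit:
{"fn": "send_rows", "kwargs": {"plan": "0 0 -0.05 0;-0.05 0 -0.05 0;-0.1 0 -0.05 0;-0.15 0 -0.05 0;-0.2 0 -0.05 0;-0.2 0 -0.05 0"}}

```text
time: 25.02
position: [0.4859, 0.263, 0.0516]
tool_rot: [0.001, 0.709, -0.706, -0.0]
wrist_force: [-0.5, 0.9, -2.7]
finger_gap: 0.0275
grasp_force: 20.0
```

It dropped free, so the foot has found the socket. Lowering in small steps.

Emit:
{"fn": "send_rows", "kwargs": {"plan": "0 0 0.05 0;0 0 0.1 0;0 0 0.15 0;0 0 0.15 0"}}

```text
time: 25.52
position: [0.4862, 0.2633, 0.0505]
tool_rot: [0.0, 0.709, -0.706, -0.0]
wrist_force: [-1.0, 0.5, -2.7]
finger_gap: 0.0271
grasp_force: 20.0
```

Emit:
{"fn": "send_rows", "kwargs": {"plan": "0 0 0.05 0;0 0 0.1 0;0 0 0.1 0"}}

```text
time: 25.9
position: [0.4863, 0.2633, 0.0496]
tool_rot: [-0.0, 0.709, -0.706, -0.0]
wrist_force: [-0.4, 0.3, -2.0]
finger_gap: 0.0271
grasp_force: 20.0
```

Moving freely into the socket; about 5 mm remains.

Emit:
{"fn": "send_rows", "kwargs": {"plan": "0 0 0.07 0;0 0 0.15 0;0 0 0.2 0;0 0 0.25 0;0 0 0.3 0;0 0 0.3 0"}}

```text
time: 26.65
position: [0.4863, 0.2632, 0.0465]
tool_rot: [0.0, 0.709, -0.706, 0.0]
wrist_force: [-0.4, 0.6, -2.7]
finger_gap: 0.0273
grasp_force: 20.0
```

Emit:
{"fn": "send_rows", "kwargs": {"plan": "0 0 0.05 0;0 0 0.1 0;0 0 0.1 0"}}

```text
time: 27.02
position: [0.4863, 0.2633, 0.0456]
tool_rot: [0.0, 0.709, -0.706, 0.0]
wrist_force: [-0.7, 1.7, -3.4]
finger_gap: 0.0274
grasp_force: 20.0
```

Emit:
{"fn": "send_rows", "kwargs": {"plan": "0 0 0.05 0;0 0 0.05 0"}}

```text
time: 27.28
position: [0.4863, 0.2632, 0.0453]
tool_rot: [-0.0, 0.709, -0.706, 0.0]
wrist_force: [-1.0, 0.0, -0.2]
finger_gap: 0.0273
grasp_force: 20.0
```

Emit:
{"fn": "send_rows", "kwargs": {"plan": "0 0 0.05 0;0 0 0.1 0;0 0 0.1 0"}}

```text
time: 27.65
position: [0.4865, 0.2631, 0.0451]
tool_rot: [-0.0, 0.709, -0.705, 0.0]
wrist_force: [-3.2, -3.1, 10.5]
finger_gap: 0.0272
grasp_force: 20.0
```

Solid floor about 7.5 mm below the first contact. Releasing and retreating.

Emit:
{"fn": "send_rows", "kwargs": {"plan": "0 0 -0.05 0;0 0 -0.05 0;0 0 -0.05 0;0 0 -0.05 0;0 0 -0.05 0;0 0 -2 0;0 0 -6 0;0 0 -11 0;0 0 -15 0;0 0 -15 0;0 0 -15 0", "fingers": 5.4}}

```text
time: 29.02
position: [0.4858, 0.263, 0.1936]
tool_rot: [0.0, 0.709, -0.706, -0.0]
wrist_force: [0.6, -1.0, -0.2]
finger_gap: 0.0542
grasp_force: 0.0
```

```bash
python3 - <<'E'
from h import *
a,d=camera("side");s=get_state();print(s["position"],s["time"])
W=cloud("side",d);h=cv2.cvtColor(a,cv2.COLOR_BGR2HSV)
m=((h[...,0]<18)&(h[...,1]>60)&(h[...,2]<90)).astype(np.uint8)
for c,s,k in blobs(m,60,(285,150,332,215)):print(c,s,np.percentile(W[k][:,2],[2,90,98,100]))
cv2.imwrite("pics/g7.png",cv2.resize(a[140:320,270:430],None,fx=3,fy=3,interpolation=2))
E
```

```text
[0.48567764 0.26283479 0.19304844] 29.075
[307.42553191 181.29787234] [298 167  19  28 329] [0.00879562 0.07038513 0.07604075 0.88013766]
[291.09722222 186.48611111] [289 177   5  20  72] [0.00538146 0.01399591 0.01609311 0.01736338]
[323.390625 188.265625] [321 180   6  16  64] [0.00243359 0.01488767 0.01608188 0.0165991 ]
```

View pics/g7.png

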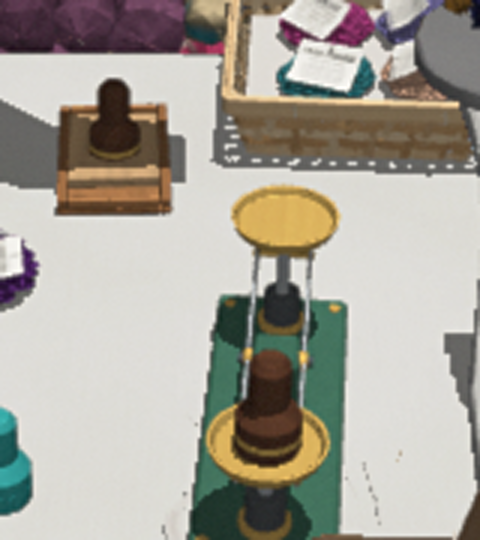

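The heavier weight is seated upright in the socket. Its top reads about 0.076 m, against 0.079 m expected if seated and 0.088 m if standing on the plate. The lighter one stands in the lowered right pan.

```bash
python3 -c "
from station import *
print(finish_job())"
```

```text
the job is handed in; nothing more can be done
None
```

I handed the job in: the heavier weight (the one I set in the left pan) is seated upright in the stand's socket, the lighter one stands in the right pan, and the hand-in gave no verdict.

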